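# Sort the bench handful into trays and jar rack

### The arm

A 7-joint arm with a two-finger parallel gripper is mounted at the origin on a cart in front of the work surface, level with it; the furniture and walls round the work are solid. World frame = base frame: x ahead of the robot, y to its left, z up, the work surface at z = 0. Lengths are in m, angles in rad, forces in N, time in s.
With the tool pointing down it reaches from about 0.425 to 0.925 m from the base axis. Payload 6.8 kg.
Tool frame: the origin (TCP) lies at the very end of the fingers, on their centre line; the grasp point (between the pads) lies 19 mm behind it; z points along the fingers, y is the line along which they close (so a half turn about z gives the same grasp; the last joint's range is limited). The gripper opens to 88 mm and grips with 3 to 60 N. Pads are 20 mm wide; open, the fingers measure 115 mm over their backs; the gripper's body (75 mm by 178 mm) begins 61 mm behind the grasp point.
Start: joints at [-0.108, 0.477, 0.022, 1.555, -0.011, 1.109, -0.083], TCP at [0.675, 0, 0.223] pointing down, gripper open.
Joint ranges: [-2.96, 2.96], [-0.34, 2.1], [-1.41, 1.46], [0.24, 2.44], [-1.37, 4.51], [0.17, 1.92], [-2.96, 2.96]. Speed limits (rad/s): [2.39, 2.39, 3.14, 3.14, 3.14, 3.14, 3.14].

### API

Orientations are given as a rotation vector (axis times angle).
In Python, from workcell import arm gives the robot as it stands. The module is installed in compiled form; this text tells all that it offers.
- The arm moves only by the shell command python3 -m inch 'ROWS' [FORCE]. ROWS is JSON, a list that holds one entry, the list of rows, each a list of 7 numbers: the shift along the tool's x, y, z in mm, then the turn, a rotation vector about the tool's x, y, z in rad, then the finger opening in mm, from 0 to 87.8. A call has 1 to 10 rows; each row shifts and turns the commanded pose from where the row before left it, along the tool's axes as they then stand; what a row does not reach is not made up. A row lasts 1/10 s, in which the tool goes at most 50 mm and 8.59 degrees, less where a joint would pass 70% of its speed; a pose out of reach is approached as far as the arm can. A call with a gripper value outside its range is refused whole. The fingers move at their own pace and stop on an object; FORCE is the grip in N (left out, the last holds). Time passes only in rows, so rows that do not move let the fingers close. It gives the time, the measured TCP pose, the force, the opening and the grip force at its end, in the units of the state.
- arm.read_state(): the state, without advancing time (a new reading comes with each control period).
- arm.get_image(name): name is "scene" or "side" or "wrist"; returns (picture, depth): 420x560x3 uint8, blue, green, red; 420x560 float32, m along the optical axis (not along the pixel's ray), 0 where there is no reading.
- arm.camera_model(name): a dict with "camera_matrix" (3x3 intrinsics, pixels), "rvec" (rotation vector, rad) and "tvec" (3), from world to camera coordinates, as OpenCV has them; the wrist camera has in their place "hand_eye" (4x4, takes a point from camera to tool coordinates, whose origin is the TCP and whose axes are the flange's). Camera axes: x right, y down, z forward; pixel columns grow to the right and rows downward; lengths in m; the calibration is good to about 2 mm. The wrist camera is an equidistant fisheye: a pixel r from the principal point sees the ray r / f radians off the axis. A picture is of the moment at which its call begins: read the wrist's pose just before it. camera_model takes no time and is no camera call.
- arm.finish_job(): hands the job in; it is judged then, once.
The state is a dict: "time_s": time; "joint_pos": joint angles; "qvel": joint speeds; "joint_efforts": joint torques, N m; "position": TCP position; "orientation": TCP orientation; "ft_force": force on the tool from outside, world axes, zero at the start; "ft_torque": the same for the moment, N m; "width": finger opening in m; "finger_force": force on a finger pad.
Only numpy, scipy, OpenCV 4.12 (cv2) and the standard library are available. Lean on these libraries where they do the work, as an engineer would, in place of code of your own. Each camera call takes 0.05 s, during which the arm holds its last target. There are 200 camera calls.

### The job

Sort the four things lying loose at the front of the bench: the screwdriver flat into the long tool tray, the dial gauge face up into the square tray, the large screw jar into the larger round well of the jar rack and the small screw jar into the smaller well, each resting fully down on the floor of its place. Set them down rather than drop them, keep the jars upright all the way, and do not disturb the spray bottle or the black eye loupe.

Things in the scene. Friction and masses are not known exactly. Their poses are not given: they have to be found in the camera images.
- driver: precision screwdriver lying on the bench, 134 mm long overall along its y axis. Origin at mid-length, on the underside. Ribbed handle (yellow, 12 mm wide, 12 mm high) from y = -4 mm to y = +66 mm, thin steel shaft (3 mm, axis 6 mm above the underside) from y = -4 to y = -66 mm. 28 g, balanced about y = +30 mm: grasp the handle there, across x.
- dial_gauge: small dial gauge (a lens clock) lying on its back, dial up, 61 x 43 x 13 mm. Round case 43 mm in diameter and 13 mm thick, its centre at x = +9 mm, y = 0; a narrow foot 13 mm wide and high sticks out to x = -30 mm. Origin on the underside, at the middle of the 61 mm length. 110 g. Grasp the round case across y.
- large_jar: large closed screw jar standing upright, grey with black ribbed lid, 34 mm high; body 46 mm in diameter, lid 49 mm in diameter over the top 10 mm. Origin at the centre of its underside, z up. 30 g. Grasp round the lid.
- small_jar: small closed screw jar standing upright, off-white with white ribbed lid, 30 mm high; body 38 mm in diameter, lid 41 mm in diameter over the top 10 mm. Origin at the centre of its underside, z up. 30 g. Grasp round the lid.
- tool_tray: long open tool tray, grey plastic with a cork-coloured floor, fixed to the bench: outside 100 mm (x) by 186 mm (y, its long way), 18 mm high; walls 4 mm thick, floor top 4 mm above the bench. Origin at the centre of its underside.
- gauge_tray: square open tray, grey plastic with a cork-coloured floor, fixed to the bench: outside 120 by 120 mm, 14 mm high; walls 4 mm thick, floor top 4 mm above the bench. Origin at the centre of its underside.
- jar_rack: jar rack: grey plastic plate fixed to the bench, 90 mm (x) by 170 mm (y), 14 mm high, with two round wells 10 mm deep (well floor 4 mm above the bench). The larger well, 66 mm in diameter, is centred at x = 0, y = +40 mm of its frame; the smaller, 54 mm in diameter, at x = 0, y = -42 mm. Origin at the centre of its underside.
- spray: lens spray bottle with a red cap, 36 x 42 mm across, 106 mm high, standing loose at the right. Origin at the centre of its underside. A bystander: leave it alone.
- loupe: black eye loupe, 35 mm in diameter, 32 mm high, standing loose among the things to be sorted. Origin at the centre of its underside. A bystander: leave it alone.
There are look-alikes about, which are no part of the job. Of the things shaped like the small_jar, the white one is meant.

How it is judged:
By the outcome, as a careful person would: the job done as asked, in the order asked, and still so for the second after the job is handed in, with the robot touching nothing.
It also fails if it takes over 83 s, if anything falls off the work surface, if the arm or the gripper's body presses on something with over 40 N, if the wrist force passes 120 N, or if a joint passes its speed limit or range.

## Working session

There is one attempt and no reset: what is moved stays moved. The work goes in short steps, Python scripts to look and compute and a shell command to move; the robot and the scene stay as the last step left them, time stands still between calls to the robot, and variables do not carry over. Pictures are saved under pics/ and viewed, at most 14 in all, crops included, and the job is handed in when it is done.

```bash
mkdir -p pics; python3 - <<'E'
from workcell import arm
import cv2,numpy as np
s=arm.read_state();print(s)
for n in("scene","side","wrist"):
    p,d=arm.get_image(n);cv2.imwrite(f"pics/{n}0.png",p);np.save(f"{n}0.npy",d);m=arm.camera_model(n);print(n,m)
E
```

```text
{'time_s': 0.0, 'joint_pos': array([-0.10810437,  0.47777455,  0.02234987,  1.5564141 , -0.01150712,
        1.10929965, -0.0830866 ]), 'qvel': array([-6.35878199e-04,  8.47139220e-04,  1.33272018e-03, -6.88155436e-05,
       -1.72758480e-03, -2.07369908e-03,  4.01424151e-04]), 'joint_efforts': array([-1.31144458e-03, -5.82851672e+01,  1.53386436e+00, -2.72606850e+01,
       -5.43364382e-02,  1.69422745e-02,  2.21527275e-04]), 'position': array([ 6.74413514e-01, -1.53038996e-05,  2.21714829e-01]), 'orientation': array([-2.22059321e+00, -2.22065446e+00,  2.09974892e-03]), 'ft_force': array([-0.00887525,  0.03146752, -0.21610658]), 'ft_torque': array([ 0.01950238, -0.01856882, -0.03327288]), 'finger_force': 0.0, 'width': 0.08796150286916213}
scene {'camera_matrix': array([[490.09276124,   0.        , 287.52105182],
       [  0.        , 490.09276124, 215.84964776],
       [  0.        ,   0.        ,   1.        ]]), 'rvec': array([ 1.81059165, -1.09966086,  0.64154971]), 'tvec': array([-0.24887821,  0.20535173,  0.84914316])}
side {'camera_matrix': array([[428.4822404 ,   0.        , 276.17402051],
       [  0.        , 428.4822404 , 214.79277058],
       [  0.        ,   0.        ,   1.        ]]), 'rvec': array([ 2.31386941, -0.28546501,  0.14302096]), 'tvec': array([-0.47779127,  0.06526775,  1.24074886])}
wrist {'camera_matrix': array([[325.1922621 ,   0.        , 276.88354732],
       [  0.        , 325.1922621 , 211.49346223],
       [  0.        ,   0.        ,   1.        ]]), 'hand_eye': array([[ 1.01316086e-04, -9.56497272e-01, -2.91741253e-01,
         8.13736277e-02],
       [ 9.99999671e-01, -1.37942101e-04,  7.99534839e-04,
        -1.66586312e-04],
       [-8.04996294e-04, -2.91741238e-01,  9.56496943e-01,
        -1.61544658e-01],
       [ 0.00000000e+00,  0.00000000e+00,  0.00000000e+00,
         1.00000000e+00]])}
```

View pics/scene0.png

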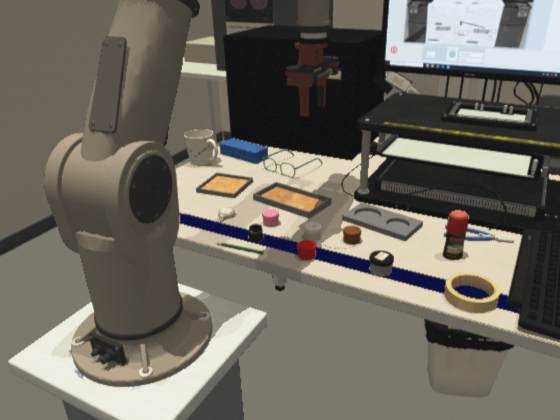

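View pics/wrist0.png

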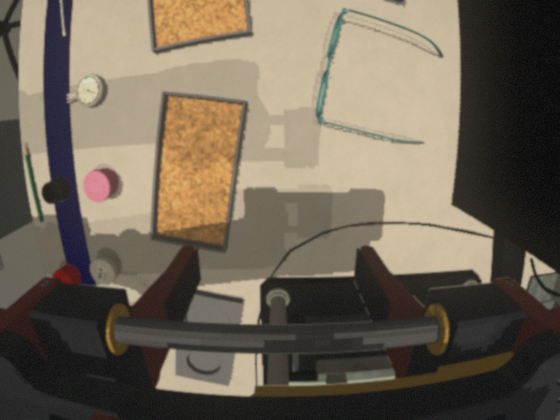

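The wrist view shows the gauge at (90,90), gauge tray top (200,20), tool tray (200,170), loupe (55,190), a pink jar (98,185), a red one (67,275), a white one (103,270), and a green pencil-like thing (33,180). In the scene view, the black-lidded jar is at (381,262) and the rack at (382,221).

```bash
python3 - <<'E'
import cv2
p=cv2.imread("pics/scene0.png")[140:320,160:520];cv2.imwrite("pics/scene0c.png",cv2.resize(p,(800,400),interpolation=cv2.INTER_CUBIC))
E
```

```text
(no output)
```

View pics/side0.png

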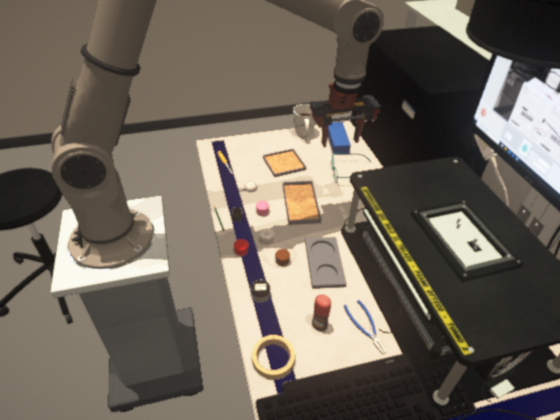

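View pics/scene0c.png

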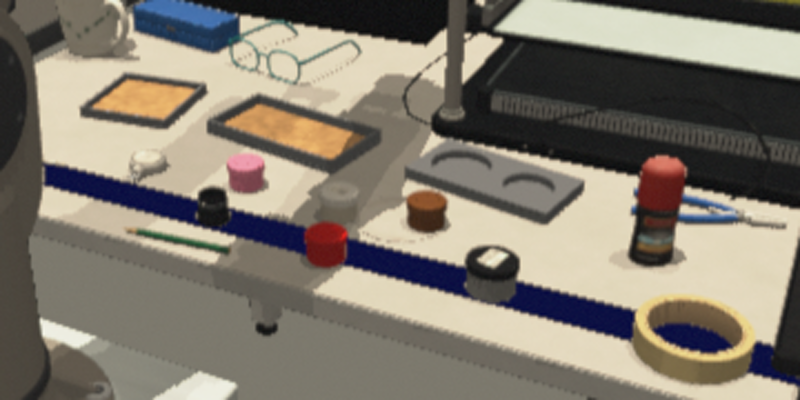

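The side view shows the driver with its yellow handle at (225,160), the gauge (250,187), rack (325,260), spray (322,310), white jar (267,235), and large jar (260,288). I'll measure these roughly.

```bash
cat > h.py <<'E'
from workcell import arm
import cv2,numpy as np
from scipy.spatial.transform import Rotation as R
def ray(n,uv,T=None):
    m=arm.camera_model(n);K=m["camera_matrix"];uv=np.atleast_2d(np.float64(uv))
    q=(uv-K[:2,2])/K[0,0]
    if n=="wrist":
        r=np.linalg.norm(q,axis=1)[:,None];q=q/r*np.tan(r)
        H=T@m["hand_eye"];A,o=H[:3,:3],H[:3,3]
    else:
        A=R.from_rotvec(m["rvec"]).as_matrix().T;o=-A@m["tvec"]
    return o,np.c_[q,np.ones(len(q))]@A.T
def pose(s):
    T=np.eye(4);T[:3,:3]=R.from_rotvec(s["orientation"]).as_matrix();T[:3,3]=s["position"];return T
def atz(n,uv,z,T=None):
    o,d=ray(n,uv,T);return o+d*((z-o[2])/d[:,2])[:,None]
def atd(n,uv,dep,T=None):
    o,d=ray(n,uv,T);u=np.int32(np.round(np.atleast_2d(uv)));return o+d*dep[u[:,1],u[:,0]][:,None]
def proj(n,P,T=None):
    m=arm.camera_model(n);K=m["camera_matrix"];P=np.atleast_2d(np.float64(P))
    if n!="wrist": return cv2.projectPoints(P,m["rvec"],m["tvec"],K,None)[0][:,0]
    H=np.linalg.inv(T@m["hand_eye"]);p=P@H[:3,:3].T+H[:3,3];r=np.linalg.norm(p[:,:2],axis=1);t=np.arctan2(r,p[:,2])
    return K[:2,2]+K[0,0]*p[:,:2]*(t/r)[:,None]
E
python3 - <<'E'
from h import *
np.set_printoptions(precision=3,suppress=True)
T=pose(arm.read_state());w=np.load("wrist0.npy");sd=np.load("side0.npy");sc=np.load("scene0.npy")
for k,u in dict(gauge=(90,90),pink=(98,185),white=(103,268),loupe=(55,190),red=(67,274),shaft=(62,15)).items(): print(k,atd("wrist",u,w,T))
for k,u in dict(tool=[(164,93),(246,101),(226,248),(152,239)]).items(): print(k,atz("wrist",u,.018,T))
for k,u in dict(drv=[(219,152),(230,172)],shelf=[(375,200),(360,190),(450,370)],large=(261,284),spray=(322,298)).items(): print(k,atd("side",u,sd))
print("rack",atz("side",[(308,238),(338,235),(344,286),(308,287)],.014))
print("gtray",atz("side",[(264,154),(295,150),(305,170),(275,174)],.014))
E
```

```text
gauge [[0.44  0.127 0.012]]
pink [[0.453 0.008 0.029]]
white [[ 0.44  -0.106  0.031]]
loupe [[0.381 0.003 0.031]]
red [[ 0.368 -0.123  0.027]]
shaft [[0.386 0.242 0.007]]
tool [[ 0.545  0.112  0.018]
 [ 0.64   0.098  0.018]
 [ 0.612 -0.077  0.018]
 [ 0.515 -0.067  0.018]]
drv [[0.368 0.336 0.01 ]
 [0.387 0.224 0.001]]
shelf [[ 0.677 -0.246  0.216]
 [ 0.654 -0.204  0.218]
 [ 0.726 -0.612  0.026]]
large [[ 0.378 -0.293  0.034]]
spray [[ 0.491 -0.419  0.108]]
rack [[ 0.549 -0.15   0.014]
 [ 0.637 -0.159  0.014]
 [ 0.588 -0.335  0.014]
 [ 0.497 -0.316  0.014]]
gtray [[0.521 0.282 0.014]
 [0.636 0.281 0.014]
 [0.636 0.159 0.014]
 [0.531 0.161 0.014]]
```

```bash
python3 -m inch '[[[40,-30,0,0,0,0,87],[40,-30,0,0,0,0,87],[40,-30,0,0,0,0,87],[40,-30,0,0,0,0,87],[40,-30,0,0,0,0,87],[20,-20,0,0,0,0,87],[0,0,0,0,0,0,87],[0,0,0,0,0,0,87]]]'
python3 - <<'E'
from h import *
s=arm.read_state();p,d=arm.get_image("wrist");cv2.imwrite("pics/w1.png",p);np.savez("w1.npz",T=pose(s),d=d);print(s["position"],s["orientation"])
E
```

```text
time_s: 0.95
position: [0.5048, 0.2201, 0.2227]
orientation: [2.22, 2.223, -0.0]
ft_force: [1.0, -0.8, -0.1]
width: 0.0869
finger_force: 0.0
[0.50484272 0.22009111 0.22265078] [ 2.21982761e+00  2.22260470e+00 -2.70995344e-04]
```

View pics/w1.png

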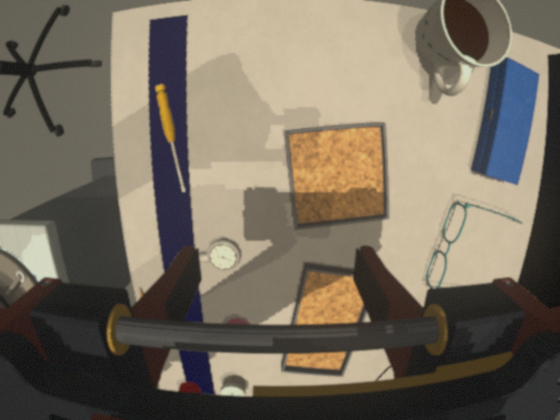

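Driver butt at (159,85), handle end at (172,142), tip at (184,191); gauge dial at (223,255), foot pointing left and slightly up to about (200,257); gauge tray corners at (287,130), (383,124), (387,217), (297,227).

```bash
python3 - <<'E'
from h import *
np.set_printoptions(precision=4,suppress=True)
z=np.load("w1.npz");T,d=z["T"],z["d"];p=cv2.imread("pics/w1.png")
a=atz("wrist",[(159,85),(172,142),(184,191)],.006,T);print("drv",a)
# colour mask of handle
h=cv2.cvtColor(p[70:150,145:190],cv2.COLOR_BGR2HSV);m=(h[...,0]>12)&(h[...,0]<32)&(h[...,1]>150)&(h[...,2]>90)
v,u=np.nonzero(m);P=atz("wrist",np.c_[u+145,v+70],.008,T)[:,:2];c=P.mean(0);w,V=np.linalg.eigh(np.cov(P.T));ax=V[:,1]*np.sign(V[1,1])
t=(P-c)@ax;print("handle",len(P),c,ax,t.min(),t.max(),"yaw of +y deg",np.degrees(np.arctan2(ax[1],ax[0])))
print("gauge",atz("wrist",[(223,255),(200,257)],.013,T), atz("wrist",(90,90),.013,pose(dict(position=[.6744,0,.2217],orientation=[-2.2206,-2.2207,.0021]))))
print("gt",atz("wrist",[(287,130),(383,124),(387,217),(297,227)],.014,T))
I=cv2.imread("pics/wrist0.png")[60:120,40:120];J=p[225:285,180:260]
cv2.imwrite("pics/g.png",cv2.resize(np.hstack([I,J]),(800,300),interpolation=cv2.INTER_CUBIC))
E
```

```text
drv [[0.3647 0.3431 0.006 ]
 [0.3793 0.2729 0.006 ]
 [0.391  0.2122 0.006 ]]
handle 494 [0.3722 0.3086] [-0.1898  0.9818] -0.034580755052878095 0.034909408398270524 yaw of +y deg 100.93893941437564
gauge [[0.437  0.1306 0.013 ]
 [0.4067 0.1272 0.013 ]] [[0.4404 0.1272 0.013 ]]
gt [[0.5163 0.2846 0.014 ]
 [0.6285 0.2952 0.014 ]
 [0.6422 0.1815 0.014 ]
 [0.5294 0.1689 0.014 ]]
```

View pics/g.png

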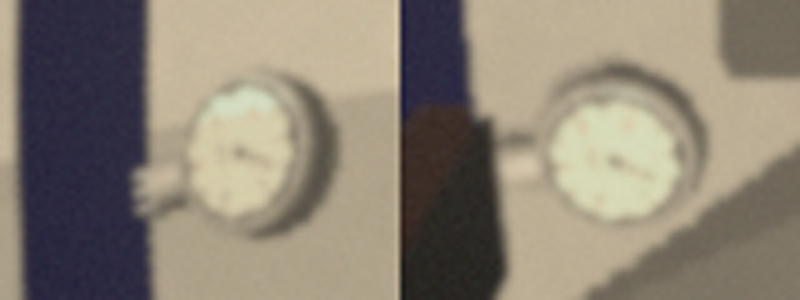

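The left crop shows the foot pointing left and slightly down, away from the dial (driver and gauge poses are now good enough). Move 1 goes to the driver.

```bash
python3 -m inch '[[[22,-33,25,0,0,0,40],[22,-33,25,0,0,0,40],[22,-33,25,0,0,0,40],[22.5,-33.6,25,0,0,0,40],[0,0,30,0,0,-0.1,40],[0,0,30,0,0,-0.09,40],[0,0,20,0,0,0,40],[0,0,0,0,0,0,40],[0,0,0,0,0,0,40]]]' 30
python3 - <<'E'
from h import *
s=arm.read_state();p,d=arm.get_image("wrist");cv2.imwrite("pics/w2.png",p[180:420,100:460]);np.savez("w2.npz",T=pose(s),d=d);print(s["position"],pose(s)[:3,:2])
E
```

```text
time_s: 1.9
position: [0.3735, 0.3077, 0.0427]
orientation: [2.004, 2.419, -0.001]
ft_force: [-0.4, 1.0, 0.8]
width: 0.0403
finger_force: 0.0
[0.37353929 0.30771579 0.04274824] [[-1.86330617e-01  9.82487099e-01]
 [ 9.82486861e-01  1.86330547e-01]
 [-6.85193076e-04 -1.64868733e-04]]
```

View pics/w2.png

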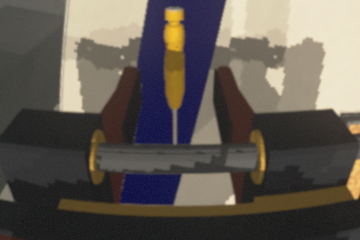

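The handle lies centred between the fingers and parallel to them. I'll lower and grip.

```bash
python3 -m inch '[[[0,0,20,0,0,0,40],[0,0,15,0,0,0,40],[0,0,4.5,0,0,0,40],[0,0,0,0,0,0,40],[0,0,0,0,0,0,4],[0,0,0,0,0,0,4],[0,0,0,0,0,0,4],[0,0,0,0,0,0,4],[0,0,0,0,0,0,4],[0,0,0,0,0,0,4]]]' 30
```

```text
time_s: 2.95
position: [0.3727, 0.3087, 0.0036]
orientation: [2.001, 2.422, 0.001]
ft_force: [-0.7, -0.3, 5.8]
width: 0.0122
finger_force: 30.0
```

```bash
python3 -m inch '[[[0,0,-40,0,0,0,4],[0,0,-40,0,0,0,4],[-42.3,22.5,0,0,0,0,4],[-42.3,22.5,0,0,0,0,4],[-42.3,22.5,0,0,0,0,4],[-42.3,22.5,0,0,0,0,4],[-42.3,22.5,0,0,0,0,4],[-42.3,22.5,0,0,0,0,4],[-42.3,22.8,0,0,0,0,4],[0,0,0,0,0,0.12,4]]]'
python3 -m inch '[[[0,0,0,0,0,0.12,4],[0,0,20,0,0,0.113,4],[0,0,0,0,0,0,4],[0,0,0,0,0,0,4]]]'
python3 - <<'E'
from h import *
s=arm.read_state();p,d=arm.get_image("wrist");cv2.imwrite("pics/w3.png",p);np.savez("w3.npz",T=pose(s),d=d);print(s["position"],pose(s)[:3,:2],s["width"])
E
```

```text
time_s: 3.95
position: [0.587, 0.0391, 0.0831]
orientation: [2.153, 2.282, -0.001]
ft_force: [0.3, -0.9, -0.4]
width: 0.0122
finger_force: 30.0
time_s: 4.35
position: [0.5827, 0.0476, 0.0628]
orientation: [-2.391, -2.037, 0.002]
ft_force: [-0.3, -0.3, -0.3]
width: 0.0118
finger_force: 30.0
[0.58271298 0.04761882 0.06284987] [[ 1.58885669e-01  9.87295884e-01]
 [ 9.87296788e-01 -1.58886413e-01]
 [-6.29813246e-04 -1.39479813e-03]] 0.011772479554623898
```

View pics/w3.png

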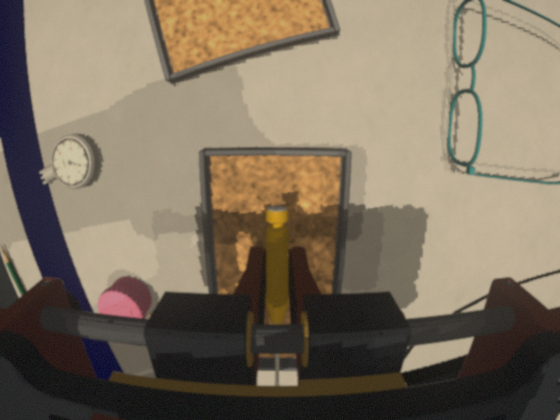

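The driver is centred over the tool tray and parallel to it. Gauge dial is at (74,161) and its foot end at (46,177). I'll set the driver down.

```bash
python3 -m inch '[[[0,0,25,0,0,0,4],[0,0,20,0,0,0,4],[0,0,6,0,0,0,4],[0,0,3.5,0,0,0,4],[0,0,0.4,0,0,0,4],[0,0,0,0,0,0,4]]]'
python3 -m inch '[[[0,0,0,0,0,0,34],[0,0,0,0,0,0,34],[0,0,0,0,0,0,34],[0,0,-35,0,0,0,34],[0,0,-40,0,0,0,34],[0,0,-30,0,0,0,87],[0,0,0,0,0,0,87]]]'
python3 - <<'E'
from h import *
np.set_printoptions(precision=4,suppress=True)
z=np.load("w3.npz");T=z["T"]
g=atz("wrist",[(74,161),(46,177)],.013,T);v=g[0]-g[1];print(g,np.degrees(np.arctan2(v[1],v[0])))
print(atz("wrist",[(172,78),(335,32)],.014,T),atz("wrist",[(204,151),(349,151)],.018,T))
s=arm.read_state();p,d=arm.get_image("wrist");cv2.imwrite("pics/w4.png",p);np.savez("w4.npz",T=pose(s),d=d);print(s["position"],pose(s)[:3,:2],s["width"])
E
```

```text
time_s: 5.0
position: [0.584, 0.0476, 0.0092]
orientation: [2.394, 2.033, 0.002]
ft_force: [-0.6, 0.5, 0.3]
width: 0.0118
finger_force: 30.0
time_s: 5.7
position: [0.5864, 0.0479, 0.1179]
orientation: [2.392, 2.03, 0.011]
ft_force: [0.3, -1.0, -0.2]
width: 0.0462
finger_force: 0.0
[[0.4411 0.1276 0.013 ]
 [0.4083 0.1218 0.013 ]] 10.045480726736892
[[0.5319 0.1658 0.014 ]
 [0.6412 0.1776 0.014 ]] [[0.5455 0.1136 0.018 ]
 [0.6378 0.0987 0.018 ]]
[0.5864 0.0479 0.1179] [[ 0.1626  0.9867]
 [ 0.9867 -0.1626]
 [ 0.0027  0.0078]] 0.04622479122422289
```

View pics/w4.png

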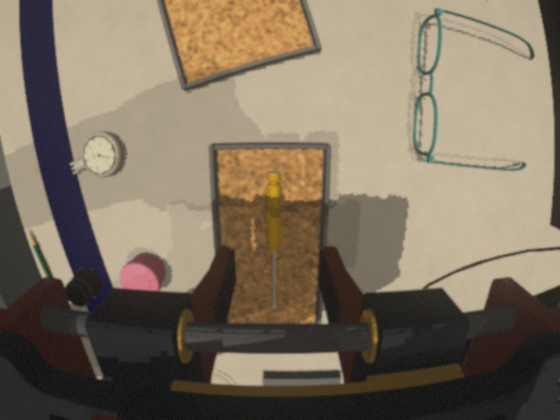

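The driver lies in the tool tray, on its floor. Gauge dial is at (103,155).

```bash
python3 -m inch '[[[13.8,-39.4,0,0,0,0,66],[13.8,-39.4,0,0,0,0,66],[13.8,-39.4,0,0,0,0,66],[13.8,-39.4,0,0,0,0,66],[0,0,0,0,0,0.137,66],[0,0,0,0,0,0.137,66],[0,0,0,0,0,0.137,66],[0,0,0,0,0,0.137,66],[0,0,0,0,0,0.137,66],[0,0,0,0,0,0.137,66]]]' 30
python3 -m inch '[[[0,0,15,0,0,0.137,66],[0,0,15,0,0,0.137,66],[0,0,15,0,0,0.14,66],[0,0,0,0,0,0,66],[0,0,0,0,0,0,66]]]'
python3 - <<'E'
from h import *
np.set_printoptions(precision=4,suppress=True)
T=np.load("w4.npz")["T"];print(atz("wrist",[(103,155)],.013,T))
s=arm.read_state();p,d=arm.get_image("wrist");cv2.imwrite("pics/w5.png",p);T=pose(s);np.savez("w5.npz",T=T,d=d);print(s["position"],T[:3,:2],s["width"],s["joint_pos"])
# dial centre by bright blob near expected
print(proj("wrist",[[.44,.128,.013]],T))
E
```

```text
time_s: 6.75
position: [0.4358, 0.1272, 0.1121]
orientation: [3.01, 0.899, -0.004]
ft_force: [1.0, 0.4, -0.5]
width: 0.0661
finger_force: 0.0
time_s: 7.25
position: [0.436, 0.1273, 0.0677]
orientation: [3.128, 0.276, -0.003]
ft_force: [0.8, -0.1, 0.0]
width: 0.0658
finger_force: 0.0
[[0.44   0.1259 0.013 ]]
[0.436  0.1273 0.0677] [[ 0.9846  0.1748]
 [ 0.1748 -0.9846]
 [-0.002   0.0009]] 0.06583490331629051 [-0.5553  0.355   0.158   2.2061 -0.0979  0.5889 -1.7205]
[[278.2428 225.6417]]
```

View pics/w5.png

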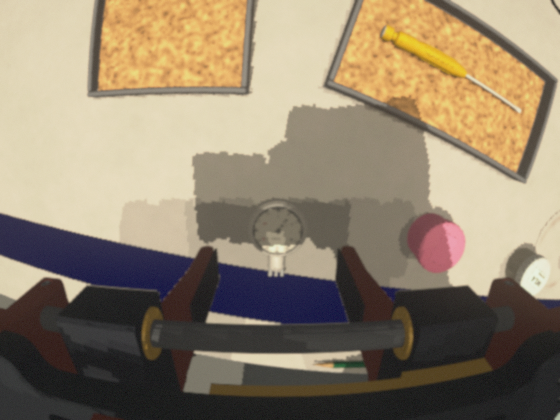

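The dial is at (277,228), centred between the fingers, with the foot straight towards the bottom. Shift 4 mm and lower.

```bash
python3 -m inch '[[[4,0,30,0,0,0,66],[0,0,25,0,0,0,66],[0,0,9,0,0,0,66],[0,0,0,0,0,0,66],[0,0,0,0,0,0,36],[0,0,0,0,0,0,36],[0,0,0,0,0,0,36],[0,0,0,0,0,0,36],[0,0,0,0,0,0,36],[0,0,0,0,0,0,36]]]' 30
python3 -c "
from h import *
s=arm.read_state();T=pose(s);d=np.array([.588,.2335,0.1])-s['position'];print(s['position'],T[:3,:3].T@d)"
```

```text
time_s: 8.3
position: [0.4413, 0.1285, 0.0051]
orientation: [-3.129, -0.27, -0.002]
ft_force: [-0.0, 0.1, 7.2]
width: 0.042
finger_force: 30.0
[0.44131035 0.12850437 0.00506356] [ 0.16261442 -0.07839418 -0.09468773]
```

```bash
python3 -m inch '[[[0,0,-30,0,0,0,36],[0,0,-30,0,0,0,36],[40.7,-19.6,0,0,0,0,36],[40.7,-19.6,0,0,0,0,36],[40.7,-19.6,0,0,0,0,36],[40.7,-19.6,0,0,0,0,36],[0,0,0,0,0,0.07,36],[0,0,20,0,0,0,36],[0,0,0,0,0,0,36],[0,0,0,0,0,0,36]]]'
python3 - <<'E'
from h import *
np.set_printoptions(precision=4,suppress=True)
s=arm.read_state();p,d=arm.get_image("wrist");cv2.imwrite("pics/w6.png",p);T=pose(s);np.savez("w6.npz",T=T,d=d);print(s["position"],T[:3,:2],s["width"])
E
```

```text
time_s: 9.3
position: [0.587, 0.233, 0.044]
orientation: [3.137, 0.16, -0.002]
ft_force: [0.4, -0.0, -0.6]
width: 0.0419
finger_force: 30.0
[0.587 0.233 0.044] [[ 0.9948  0.1018]
 [ 0.1018 -0.9948]
 [-0.0016  0.0006]] 0.041870762632058835
```

View pics/w6.png

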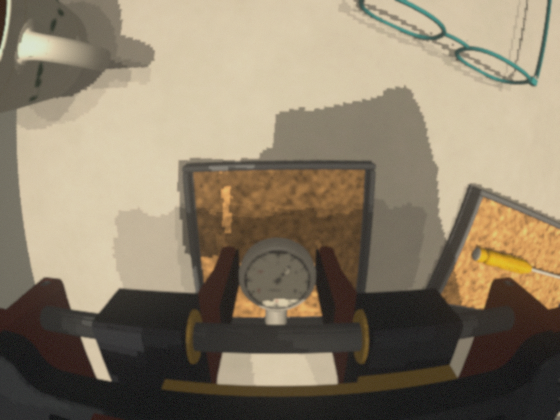

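The gauge is over the tray centre and aligned with it. I'll set it down, then rise.

```bash
python3 -m inch '[[[0,0,18,0,0,0,36],[0,0,12,0,0,0,36],[0,0,4.5,0,0,0,36],[0,0,0.5,0,0,0,36],[0,0,0,0,0,0,36],[0,0,0,0,0,0,36]]]'
python3 -m inch '[[[0,0,0,0,0,0,58],[0,0,0,0,0,0,58],[0,0,0,0,0,0,58],[0,0,-40,0,0,0,58],[0,0,-45,0,0,0,58],[0,0,-45,0,0,0,87],[0,0,0,0,0,0,87]]]'
python3 - <<'E'
from h import *
np.set_printoptions(precision=4,suppress=True)
s=arm.read_state();T=pose(s);print(s["position"],T[:3,:2],s["joint_pos"])
p,d=arm.get_image("side");cv2.imwrite("pics/s7.png",p)
E
```

```text
time_s: 9.95
position: [0.588, 0.2335, 0.0097]
orientation: [-3.137, -0.16, -0.001]
ft_force: [0.2, 0.2, -1.7]
width: 0.0422
finger_force: 30.0
time_s: 10.65
position: [0.5919, 0.2348, 0.1462]
orientation: [-3.133, -0.159, -0.017]
ft_force: [0.6, 0.1, -0.1]
width: 0.0707
finger_force: 0.0
[0.5919 0.2348 0.1462] [[ 0.9948  0.1012]
 [ 0.1011 -0.9949]
 [ 0.011  -0.0042]] [-0.6253  0.4901  0.203   1.7434 -0.121   0.9083 -1.8416]
```

```bash
python3 -m inch '[[[-16,45,-4,0,0,0,87],[-16,45,-4,0,0,0,87],[-16,45,-4,0,0,0,87],[-16,45,-4,0,0,0,87],[-16,45,-4,0,0,0,87],[-16,45,-4,0,0,0,87],[-16,45,-4,0,0,0,87],[-16,45,-4,0,0,0,87],[-16,45,-4,0,0,0,87],[-16,45,-4,0,0,0,87]]]'
python3 -m inch '[[[0,20,0,0,0,0,87],[0,0,0,0,0,0,87],[0,0,0,0,0,0,87],[0,0,0,0,0,0,87]]]'
python3 - <<'E'
from h import *
np.set_printoptions(precision=4,suppress=True)
s=arm.read_state();p,d=arm.get_image("wrist");T=pose(s);np.savez("w8.npz",T=T,d=d);cv2.imwrite("pics/w8.png",p);print(s["position"],T[:3,:2],s["joint_pos"])
E
```

```text
time_s: 11.7
position: [0.4727, -0.232, 0.1783]
orientation: [-3.137, -0.16, 0.003]
ft_force: [1.1, -0.7, -0.1]
width: 0.0867
finger_force: 0.0
time_s: 12.1
position: [0.4763, -0.2486, 0.1784]
orientation: [-3.136, -0.163, 0.002]
ft_force: [0.4, -0.1, -0.1]
width: 0.0868
finger_force: 0.0
[ 0.4763 -0.2486  0.1784] [[ 0.9946  0.1039]
 [ 0.1039 -0.9946]
 [-0.0013 -0.0013]] [ 0.0619  0.3124  0.3705  1.9497 -0.1424  0.9063 -0.9624]
```

View pics/w8.png

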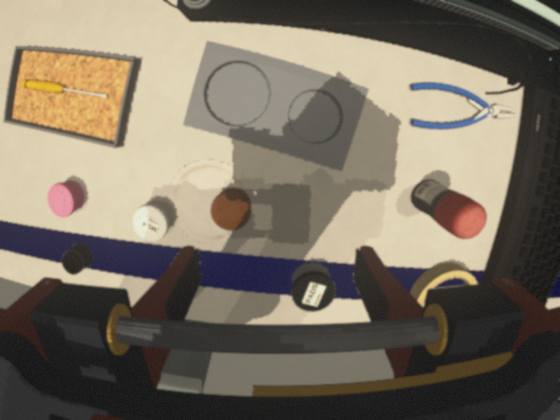

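Large jar's lid is at (314,288), the large well at (238,93), the small well at (315,116), the white jar's lid at (151,219); the brown jar stands at (231,208).

```bash
python3 - <<'E'
from h import *
np.set_printoptions(precision=4,suppress=True)
z=np.load("w8.npz");T=z["T"];p=T[:3,3]
J=atz("wrist",[(314,287)],.034,T)[0];S=atz("wrist",[(151,219)],.030,T)[0];L=atz("wrist",[(238,93)],.014,T)[0];M=atz("wrist",[(315,116)],.014,T)[0];B=atz("wrist",[(231,204)],.03,T)[0]
C=atz("wrist",[(206,41),(368,87),(345,171),(184,125)],.014,T)
print("large",J,"small",S,"wellL",L,"wellS",M,"brown",B,"\nrack",C,C.mean(0))
y=(C[0]+C[3]-C[1]-C[2])[:2];y/=np.linalg.norm(y);c=C.mean(0)[:2];print("wells from corners",c+.04*y,c-.042*y,y)
print("to jar, tool:",(T[:3,:3].T@(J-p))*1e3)
# fitted circle checks via projection
for n,c,r,h in(("J",J,.0245,.034),("L",L,.033,.014),("M",M,.027,.014)):
    print(n,proj("wrist",[[c[0]+r*np.cos(a),c[1]+r*np.sin(a),h] for a in np.arange(4)*np.pi/2],T).round(1).tolist())
I=cv2.imread("pics/w8.png");cv2.imwrite("pics/w8c.png",np.hstack([cv2.resize(I[40:140,180:360],(540,300)),cv2.resize(I[255:320,280:345],(260,300))]))
E
```

```text
large [ 0.3823 -0.2977  0.034 ] small [ 0.4398 -0.1173  0.03  ] wellL [ 0.5748 -0.1985  0.014 ] wellS [ 0.5596 -0.2767  0.014 ] brown [ 0.465  -0.2026  0.03  ] 
rack [[ 0.6267 -0.1605  0.014 ]
 [ 0.597  -0.3269  0.014 ]
 [ 0.5078 -0.3145  0.014 ]
 [ 0.5388 -0.1458  0.014 ]] [ 0.5676 -0.2369  0.014 ]
wells from corners [ 0.5747 -0.1976] [ 0.5601 -0.2783] [0.1783 0.984 ]
to jar, tool: [-98.4113  39.2359 144.4864]
J [[317.5, 267.1], [291.6, 285.2], [310.6, 305.6], [335.9, 288.5]]
L [[241.4, 60.8], [205.5, 91.0], [234.9, 125.6], [271.2, 95.9]]
M [[318.1, 89.5], [288.0, 112.8], [311.8, 142.6], [341.5, 119.6]]
```

View pics/w8c.png

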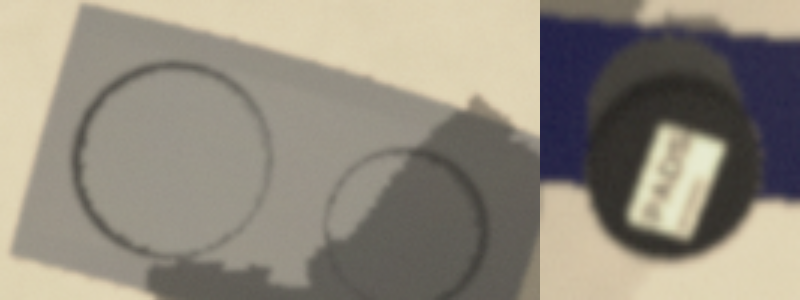

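The crop gives the lid's centre as (313,291), i.e. about 5 mm nearer the robot: jar at (0.378,-0.296). The well estimates fit exactly.

```bash
python3 -m inch '[[[-34.3,12.7,25,0,0,0,87],[-34.3,12.7,25,0,0,0,87],[-34.4,12.6,25,0,0,0,87],[0,0,25,0,0,0,87],[0,0,0,0,0,0,87],[0,0,0,0,0,0,87]]]' 15
python3 - <<'E'
from h import *
np.set_printoptions(precision=4,suppress=True)
s=arm.read_state();p,d=arm.get_image("wrist");T=pose(s);np.savez("w9.npz",T=T,d=d);cv2.imwrite("pics/w9.png",p[180:390,150:430]);print(s["position"],T[:3,:2])
print(proj("wrist",[[.378,-.296,.034]],T)-[150,180])
E
```

```text
time_s: 12.75
position: [0.3786, -0.2978, 0.0795]
orientation: [-3.137, -0.163, 0.0]
ft_force: [0.4, -0.4, 0.3]
width: 0.087
finger_force: 0.0
[ 0.3786 -0.2978  0.0795] [[ 0.9946  0.1036]
 [ 0.1036 -0.9946]
 [-0.0002 -0.0005]]
[[125.6795  56.2651]]
```

View pics/w9.png

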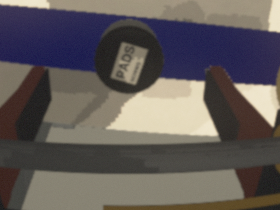

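The lid is at about (130,60) of the crop, nearly centred; shift by (-3,+1) mm, lower and grip.

```bash
python3 -m inch '[[[-3,1,30,0,0,0,87],[0,0,25,0,0,0,87],[0,0,11.5,0,0,0,87],[0,0,0,0,0,0,60],[0,0,0,0,0,0,42],[0,0,0,0,0,0,42],[0,0,0,0,0,0,42],[0,0,0,0,0,0,42],[0,0,0,0,0,0,42],[0,0,0,0,0,0,42]]]' 15
python3 -c "
from h import *
s=arm.read_state();T=pose(s);d=np.array([.5748,-.198,0.1])-s['position'];print(s['position'],T[:3,:3].T@d)"
```

```text
time_s: 13.8
position: [0.3752, -0.3002, 0.0133]
orientation: [3.137, 0.16, 0.001]
ft_force: [-0.5, 0.9, 6.7]
width: 0.0471
finger_force: 15.0
[ 0.37519109 -0.30023849  0.01326341] [ 0.20903638 -0.08140011 -0.08658797]
```

```bash
python3 -m inch '[[[0,0,-30,0,0,0,42],[0,0,-40,0,0,0,42],[41.8,-16.3,0,0,0,0,42],[41.8,-16.3,0,0,0,0,42],[0,0,0,0,0,-0.143,42],[0,0,0,0,0,-0.143,42],[0,0,0,0,0,-0.143,42],[0,0,0,0,0,-0.143,42],[0,0,0,0,0,-0.143,42],[0,0,0,0,0,-0.143,42]]]'
python3 -m inch '[[[0,0,0,0,0,-0.143,42],[0,0,0,0,0,-0.143,42],[0,0,0,0,0,-0.143,42],[0,0,0,0,0,-0.143,42],[0,0,0,0,0,-0.143,42],[0,0,0,0,0,-0.143,42],[0,0,0,0,0,-0.143,42],[0,0,0,0,0,-0.143,42],[0,0,0,0,0,-0.143,42],[0,0,0,0,0,-0.143,42]]]'
python3 -m inch '[[[0,0,0,0,0,-0.143,42],[0,0,0,0,0,-0.143,42],[0,0,0,0,0,-0.143,42],[0,0,0,0,0,-0.143,42],[0,0,0,0,0,0,42],[0,0,0,0,0,0,42]]]'
python3 - <<'E'
from h import *
np.set_printoptions(precision=4,suppress=True)
s=arm.read_state();T=pose(s);p,d=arm.get_image("wrist");cv2.imwrite("pics/w10.png",p);np.savez("w10.npz",T=T,d=d)
print(s['position'],T[:3,:2],s["width"],s["joint_pos"],"to well",1e3*(T[:3,:3].T@(np.array([.5748,-.198,.0833])-s['position'])))
z=np.load("w8.npz");P=atd("wrist",[(x,y) for x in(240,300,360,420) for y in(5,15,25,35,45)],z["d"],z["T"]);print(P)
E
```

```text
time_s: 14.8
position: [0.4544, -0.259, 0.0826]
orientation: [-2.782, -1.458, 0.001]
ft_force: [0.5, 0.4, 0.4]
width: 0.0474
finger_force: 15.0
time_s: 15.8
position: [0.4543, -0.2591, 0.0826]
orientation: [-1.145, -2.925, 0.0]
ft_force: [0.0, 0.4, 0.1]
width: 0.0471
finger_force: 15.0
time_s: 16.4
position: [0.4543, -0.2592, 0.0826]
orientation: [-0.289, -3.128, -0.0]
ft_force: [-0.2, -0.3, -0.7]
width: 0.0474
finger_force: 15.0
[ 0.4543 -0.2592  0.0826] [[-0.9831  0.183 ]
 [ 0.183   0.9831]
 [ 0.0004  0.0002]] 0.047447219976751435 [ 0.6848  0.4393 -0.3517  2.0165  0.2232  0.7225  1.5822] to well [-107.2199   82.2025   -0.7155]
[[ 0.665  -0.1936  0.0209]
 [ 0.6549 -0.1945  0.0184]
 [ 0.649  -0.1932  0.0005]
 [ 0.6382 -0.1943 -0.0006]
 [ 0.6272 -0.1955 -0.0009]
 [ 0.6709 -0.2518  0.0201]
 [ 0.6598 -0.2528  0.0205]
 [ 0.6427 -0.253   0.0428]
 [ 0.6442 -0.2558 -0.0009]
 [ 0.6326 -0.2568  0.0015]
 [ 0.6814 -0.3112  0.02  ]
 [ 0.6704 -0.3121  0.0195]
 [ 0.645  -0.3029  0.0648]
 [ 0.6511 -0.3159  0.011 ]
 [ 0.6435 -0.3198 -0.0018]
 [ 0.6976 -0.3755  0.0214]
 [ 0.6866 -0.3768  0.0196]
 [ 0.6749 -0.3773  0.02  ]
 [ 0.6632 -0.3776  0.0211]
 [ 0.6524 -0.3789  0.0201]]
```

View pics/w10.png

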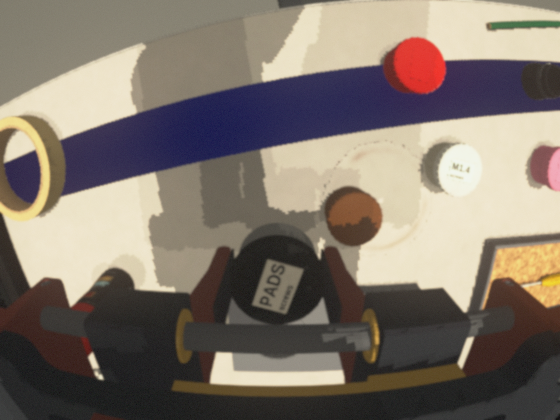

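The jar is held upright in the fingers, its lid centred at about (277,278). I'll work out its offset from the grasp axis.

```bash
python3 - <<'E'
from h import *
np.set_printoptions(precision=4,suppress=True)
T=np.load("w10.npz")["T"];p=T[:3,3]
for off in(0,.003,-.003):
    c=np.array([off,0,-.0207]);a=np.linspace(0,2*np.pi,60)
    q=proj("wrist",[T[:3,:3]@(c+[.0245*np.cos(t),.0245*np.sin(t),0])+p for t in a],T);print(off,q.min(0),q.max(0))
I=cv2.imread("pics/w10.png")[215:335,215:340];cv2.imwrite("pics/w10c.png",cv2.resize(I,(500,480)))
E
```

```text
0 [225.6641 238.4139] [324.0871 323.513 ]
0.003 [225.2677 232.3957] [324.4545 319.0206]
-0.003 [226.0631 244.3446] [323.7172 327.9146]
```

View pics/w10c.png

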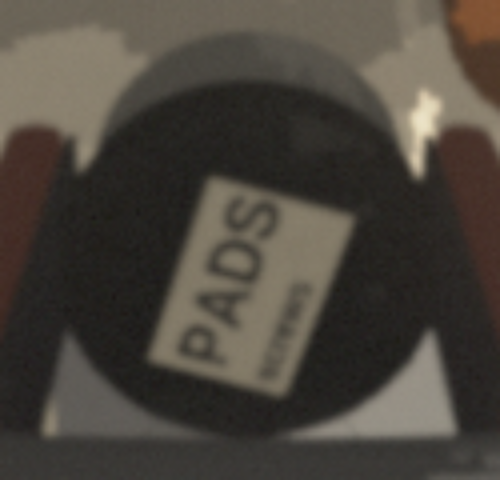

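The lid is centred to within 1 mm. On to the well.

```bash
python3 -m inch '[[[-35.7,27.4,0,0,0,0,42],[-35.7,27.4,0,0,0,0,42],[-35.8,27.4,0,0,0,0,42],[0,0,20,0,0,0,42],[0,0,10,0,0,0,42],[0,0,0,0,0,0,42],[0,0,0,0,0,0,42]]]'
python3 - <<'E'
from h import *
np.set_printoptions(precision=4,suppress=True)
s=arm.read_state();T=pose(s);p,d=arm.get_image("wrist");cv2.imwrite("pics/w11.png",p[200:400,130:430]);np.savez("w11.npz",T=T,d=d)
print(s['position'],"to well",1e3*(T[:3,:3].T@(np.array([.5748,-.198,.0173])-s['position'])))
p,d=arm.get_image("side");cv2.imwrite("pics/s11.png",cv2.resize(p[130:340,190:400],(600,600)))
E
```

```text
time_s: 17.15
position: [0.5736, -0.1984, 0.0526]
orientation: [-0.285, -3.127, 0.001]
ft_force: [0.6, 0.3, -0.3]
width: 0.047
finger_force: 15.0
[ 0.5736 -0.1984  0.0526] to well [-1.134   0.6794 35.3168]
```

View pics/s11.png

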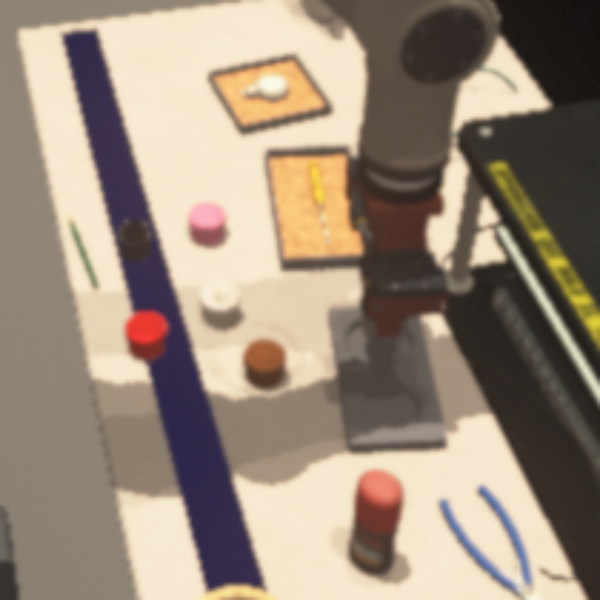

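The gauge and driver lie in their trays and the gripper is clear of the shelf post. I'll lower the jar.

```bash
python3 -m inch '[[[-1,0.5,18,0,0,0,42],[0,0,12,0,0,0,42],[0,0,4.5,0,0,0,42],[0,0,0.7,0,0,0,42],[0,0,0,0,0,0,42],[0,0,0,0,0,0,42]]]'
python3 -m inch '[[[0,0,0,0,0,0,62],[0,0,0,0,0,0,62],[0,0,0,0,0,0,62],[0,0,-30,0,0,0,62],[0,0,-40,0,0,0,62],[0,0,0,0,0,0,66],[0,0,0,0,0,0,66]]]'
python3 - <<'E'
from h import *
np.set_printoptions(precision=4,suppress=True)
s=arm.read_state();T=pose(s);p,d=arm.get_image("wrist");cv2.imwrite("pics/w12.png",p);np.savez("w12.npz",T=T,d=d)
print(s['position'],T[:3,:2],"to small jar",1e3*(T[:3,:3].T@(np.array([.4395,-.1165,.09])-s['position'])))
E
```

```text
time_s: 17.85
position: [0.5762, -0.1972, 0.018]
orientation: [0.282, 3.128, -0.0]
ft_force: [0.2, -0.5, -0.1]
width: 0.0475
finger_force: 15.0
time_s: 18.55
position: [0.5765, -0.1974, 0.0885]
orientation: [0.282, 3.127, -0.001]
ft_force: [0.9, -0.6, -1.3]
width: 0.066
finger_force: 0.0
[ 0.5765 -0.1974  0.0885] [[-0.9838  0.1791]
 [ 0.1791  0.9838]
 [-0.0021 -0.0004]] to small jar [149.2505  55.0565  -1.8314]
```

View pics/w12.png

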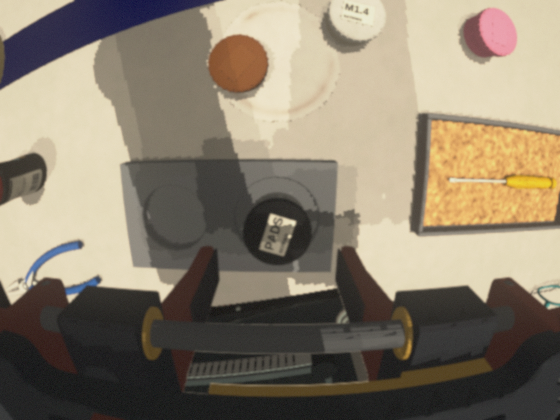

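The large jar is in its well. That was my 18th picture and the limit was 14, so I've gone over it. I'll view no more and check by depth data only.

```bash
cat >> h.py <<'E'
def blob(n,d,T,c,r,z0,z1):
    v,u=np.nonzero(d>0);P=atd(n,np.c_[u,v],d,T)
    m=(np.hypot(P[:,0]-c[0],P[:,1]-c[1])<r)&(P[:,2]>z0)&(P[:,2]<z1);Q=P[m]
    if len(Q)<10: return None
    return (cv2.minEnclosingCircle(np.float32(Q[:,:2])),np.median(Q,0),len(Q))
E
python3 - <<'E'
from h import *
np.set_printoptions(precision=4,suppress=True)
for f in("w8","w10","w12"):
    z=np.load(f+".npz");print(f,"small",blob("wrist",z["d"],z["T"],(.44,-.117),.035,.026,.036))
    print("   px",atz("wrist",dict(w8=(151,219),w10=(458,166),w12=(358,14))[f],.03,z["T"]))
    print("   large",blob("wrist",z["d"],z["T"],(.575,-.198),.034,.03,.05), "brown",blob("wrist",z["d"],z["T"],(.465,-.202),.03,.02,.036))
s=arm.read_state();T=pose(s)
E
```

```text
w8 small (((0.43442681431770325, -0.11587104946374893), 0.02101116068661213), array([ 0.4355, -0.1176,  0.0295]), 984)
   px [[ 0.4399 -0.1193  0.03  ]]
   large None brown (((0.45680147409439087, -0.20380528271198273), 0.021271083503961563), array([ 0.4584, -0.2042,  0.0295]), 1298)
w10 small (((0.4335472881793976, -0.11450991034507751), 0.021217353641986847), array([ 0.4327, -0.1161,  0.0295]), 1876)
   px [[ 0.4295 -0.1171  0.03  ]]
   large None brown (((0.45625296235084534, -0.2017466276884079), 0.021313775330781937), array([ 0.4541, -0.2026,  0.0295]), 2499)
w12 small (((0.43408942222595215, -0.11362668126821518), 0.02128046192228794), array([ 0.4375, -0.1155,  0.0295]), 1969)
   px [[ 0.4351 -0.1145  0.03  ]]
   large (((0.5780372619628906, -0.19685667753219604), 0.025138763710856438), array([ 0.5759, -0.1963,  0.0376]), 3603) brown (((0.45646408200263977, -0.20141960680484772), 0.021141227334737778), array([ 0.4572, -0.2011,  0.0295]), 2768)
```

```bash
python3 -m inch '[[[38.8,14,0,0,0,0,66],[38.8,14,0,0,0,0,66],[38.8,14,0,0,0,0,66],[38.8,14,0,0,0,0,66],[0,0,20,0,0,0,66],[0,0,0,0,0,0,66],[0,0,0,0,0,0,66]]]'
python3 - <<'E'
from h import *
np.set_printoptions(precision=4,suppress=True)
s=arm.read_state();T=pose(s);p,d=arm.get_image("wrist")
b=blob("wrist",d,T,(.434,-.1145),.035,.026,.036);print(s["position"],s["width"],b,1e3*T[:3,:3].T@(np.array([*b[0][0],.0125])-s["position"]))
E
```

```text
time_s: 19.3
position: [0.433, -0.1142, 0.067]
orientation: [-0.282, -3.127, -0.001]
ft_force: [-0.0, -0.2, 0.6]
width: 0.0661
finger_force: 0.0
[ 0.433  -0.1142  0.067 ] 0.06610856336080113 (((0.4335804283618927, -0.11402519792318344), 0.021146735176444054), array([ 0.4319, -0.1136,  0.0296]), 2742) [-0.589   0.2978 54.5096]
```

```bash
python3 -m inch '[[[0,0,25,0,0,0,66],[0,0,20,0,0,0,66],[0,0,9.3,0,0,0,66],[0,0,0,0,0,0,50],[0,0,0,0,0,0,34],[0,0,0,0,0,0,34],[0,0,0,0,0,0,34],[0,0,0,0,0,0,34],[0,0,0,0,0,0,34],[0,0,0,0,0,0,34]]]' 15
python3 -c "
from h import *
s=arm.read_state();T=pose(s);d=np.array([.560,-.2775,0.1])-s['position'];print(s['position'],T[:3,:3].T@d)"
```

```text
time_s: 20.35
position: [0.4339, -0.1145, 0.014]
orientation: [0.282, 3.127, -0.001]
ft_force: [-0.0, -0.1, 7.1]
width: 0.0392
finger_force: 15.0
[ 0.43391606 -0.11445758  0.01398916] [-0.15336916 -0.13785678 -0.0857395 ]
```

```bash
python3 -m inch '[[[0,0,-30,0,0,0,34],[0,0,-40,0,0,0,34],[-30.7,-27.6,0,0,0,0,34],[-30.7,-27.6,0,0,0,0,34],[-30.7,-27.6,0,0,0,0,34],[-30.7,-27.6,0,0,0,0,34],[-30.6,-27.5,0,0,0,0,34],[0,0,15,0,0,0,34],[0,0,0,0,0,0,34],[0,0,0,0,0,0,34]]]'
python3 - <<'E'
from h import *
np.set_printoptions(precision=4,suppress=True)
s=arm.read_state();T=pose(s);p,d=arm.get_image("wrist")
top=s["position"][2]+.0295-.014
print(s["position"],s["width"],T[:3,2],"held lid",top,blob("wrist",d,T,(.56,-.2775),.03,top-.004,top+.004))
# well floor/plate check from the pre-grasp picture w12: plate points z .010-.018 and floor .000-.008
z=np.load("w12.npz")
for c,r in(((.56,-.2775),.032),): print("floor",blob("wrist",z["d"],z["T"],c,.033,.0015,.0075))
z=np.load("w8.npz");print("floor",blob("wrist",z["d"],z["T"],(.56,-.2775),.033,.0015,.0075))
print("to go",1e3*T[:3,:3].T@(np.array([.560,-.2775,.018])-s["position"]))
E
```

```text
time_s: 21.35
position: [0.5583, -0.2759, 0.0676]
orientation: [-0.28, -3.127, -0.002]
ft_force: [-0.1, -0.6, -0.2]
width: 0.0396
finger_force: 15.0
[ 0.5583 -0.2759  0.0676] 0.03955891184946805 [-0.0021  0.0014 -1.    ] held lid 0.08314473400464772 (((0.5517755150794983, -0.27600160241127014), 0.027198346331715584), array([ 0.5551, -0.2747,  0.0831]), 4715)
floor (((0.559860110282898, -0.2775392532348633), 0.02730107307434082), array([ 0.5604, -0.2787,  0.0036]), 2941)
floor (((0.5600649118423462, -0.2795179486274719), 0.02732218988239765), array([ 0.5597, -0.2794,  0.0036]), 2118)
to go [-2.0598 -1.308  49.6387]
```

```bash
python3 -m inch '[[[-2,-1.5,15,0,0,0,34],[0,0,20,0,0,0,34],[0,0,10,0,0,0,34],[0,0,4,0,0,0,34],[0,0,0.7,0,0,0,34],[0,0,0,0,0,0,34],[0,0,0,0,0,0,34]]]'
```

```text
time_s: 22.1
position: [0.5616, -0.2793, 0.019]
orientation: [0.282, 3.128, -0.0]
ft_force: [0.1, 0.8, -0.3]
width: 0.0399
finger_force: 15.0
```

```bash
python3 -m inch '[[[0,0,0.8,0,0,0,34],[0,0,0,0,0,0,34],[0,0,0,0,0,0,54],[0,0,0,0,0,0,54],[0,0,0,0,0,0,54],[0,0,-30,0,0,0,54],[0,0,-40,0,0,0,54],[30,0,-40,0,0,0,54],[0,0,0,0,0,0,54],[0,0,0,0,0,0,54]]]'
python3 - <<'E'
from h import *
np.set_printoptions(precision=4,suppress=True)
s=arm.read_state();T=pose(s);p,d=arm.get_image("wrist")
print(s["position"],"small",blob("wrist",d,T,(.56,-.278),.03,.027,.045),"large",blob("wrist",d,T,(.577,-.197),.032,.03,.05))
p,d=arm.get_image("side")
for n,c,r,a,b in(("gauge case",(.588,.2335),.03,.011,.03),("driver",(.583,.047),.06,.008,.03),("spray",(.49,-.42),.05,.09,.12),("loupe",(.381,.003),.03,.025,.04)): print(n,blob("side",d,None,c,r,a,b), blob("side",np.load("side0.npy"),None,c,r,a,b) if n in("spray","loupe") else "")
E
```

```text
time_s: 23.1
position: [0.5318, -0.2743, 0.1288]
orientation: [0.283, 3.127, -0.002]
ft_force: [0.4, 0.3, 0.0]
width: 0.0538
finger_force: 0.0
[ 0.5318 -0.2743  0.1288] small (((0.5608533024787903, -0.27835091948509216), 0.020983101800084114), array([ 0.5589, -0.2779,  0.0336]), 1675) large (((0.5780743360519409, -0.196634903550148), 0.025309279561042786), array([ 0.575 , -0.1976,  0.0376]), 2184)
gauge case (((0.5816143751144409, 0.22957666218280792), 0.024277664721012115), array([0.5818, 0.2266, 0.0178]), 85) 
driver (((0.5827648043632507, 0.04874527081847191), 0.05854232609272003), array([0.5806, 0.0596, 0.0154]), 159) 
spray (((0.49270322918891907, -0.4216579496860504), 0.019171247258782387), array([ 0.4909, -0.4263,  0.1038]), 210) (((0.49312716722488403, -0.4210754334926605), 0.019619109109044075), array([ 0.4907, -0.4259,  0.104 ]), 209)
loupe (((0.3708003759384155, -0.003054321277886629), 0.016580838710069656), array([ 0.3702, -0.0063,  0.0301]), 48) (((0.3699937164783478, -0.0036404342390596867), 0.015923328697681427), array([ 0.3711, -0.0078,  0.0302]), 50)
```

All four items sit at their floor heights (lids at 34 and 38 mm, gauge and driver tops at about 17 mm), and the spray bottle and loupe haven't moved. Handing in.

```bash
python3 -c "
from workcell import arm
print(arm.finish_job())"
```

```text
the job is handed in; nothing more can be done
None
```

The job is handed in at about 23 s: by depth readings, the driver, gauge and both jars rest on the floors of their places, and the spray bottle and loupe did not move; I viewed 18 pictures, over the limit of 14.

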